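# Shut the slide box, then crack the dry box and hold it ajar

### The arm

A 7-joint arm with a two-finger parallel gripper is mounted at the origin on a cart in front of the work surface, level with it; the furniture and walls round the work are solid. World frame = base frame: x ahead of the robot, y to its left, z up, the work surface at z = 0. Lengths are in m, angles in rad, forces in N, time in s.
With the tool pointing down it reaches from about 0.425 to 0.875 m from the base axis. Payload 4.7 kg.
Tool frame: the origin (TCP) lies at the very end of the fingers, on their centre line; the grasp point (between the pads) lies 19 mm behind it (ctrl.grasp_offset is the distance from the TCP to the grasp point, in m); z points along the fingers, y is the direction in which the jaws open and shut (so a half turn about z gives the same grasp; the last joint's range is limited). The gripper opens to 87 mm and grips with 3 to 60 N. Pads are 19 mm wide; open, the fingers measure 117 mm over their backs; the gripper's body (75 mm by 190 mm) begins 51 mm behind the grasp point.
Start: joints at [1.295, 0.321, -0.07, 1.45, 0.023, 1.371, -0.057], TCP at [0.186, -0.623, 0.223] pointing down, gripper open.
Joint ranges: [-2.86, 2.86], [-0.3, 2.09], [-1.38, 1.24], [0.06, 2.45], [-1.56, 4.7], [0.09, 2.05], [-2.69, 2.69]. Speed limits (rad/s): [2.57, 2.57, 3.14, 3.14, 3.14, 3.14, 3.14].

### API

Orientations are given as a rotation vector (axis times angle).
In Python, from bench import ctrl gives the robot as it stands.
- The arm moves only by the shell command python3 -m creep 'ROWS' [FORCE]. ROWS is JSON, a list that holds one entry, the list of rows, each a list of 7 numbers: the opening, from 0 (shut) to 1 (fully open), then the shift along the tool's x, y, z in mm, then the turn, a rotation vector about the tool's x, y, z in rad. In form: [[[grip, dx, dy, dz, rx, ry, rz], ...]]. A call has 1 to 5 rows; each row is the pose to reach, as a shift and turn from the pose commanded when the call began, along the tool's axes at that moment; what a row does not reach only later rows make up. A row lasts 1/10 s, in which the tool goes at most 50 mm and 8.59 degrees, less where a joint would pass 70% of its speed; a pose out of reach is approached as far as the arm can. A call with a gripper value outside its range is refused whole. The fingers move at their own pace and stop on an object; FORCE is the grip in N (left out, the last holds). Time passes only in rows, so rows that repeat a pose let the fingers close. It gives the time, the measured TCP pose, the force and the opening at its end, in the units of the state.
- ctrl.get_state(): the state, without advancing time (a new reading comes with each control period).
- ctrl.get_image(name): name is "scene" or "top" or "wrist"; returns the picture (420x560x3 uint8, red, green, blue); there is no depth.
- ctrl.camera_params(name): a dict with "K" (3x3 intrinsics, pixels), "k1" (the pictures are not rectified: a ray, as slopes to the right and down, at radius r is drawn at 1 + k1 r^2 times it, then the intrinsics apply), "pose" (4x4, takes a point from camera to world coordinates). Camera axes: x right, y down, z forward; pixel columns grow to the right and rows downward; lengths in m; the calibration is good to about 2 mm. A picture is of the moment at which its call begins: read the wrist's pose just before it. camera_params takes no time and is no camera call; for the wrist camera it gives the pose at the moment of the call.
- ctrl.close_job(): hands the job in, once; it reports no verdict.
The state is a dict: "time": time; "joint_positions": joint angles; "qd": joint speeds; "joint_torque": joint torques, N m; "position": TCP position; "tool_rot": TCP orientation; "ft_force": force on the tool from outside, world axes, zero at the start; "torque": the same for the moment, N m; "grip_width": opening from 0.0 (shut) to 1.0 (fully open).
Only numpy, scipy, OpenCV 4.12 (cv2) and the standard library are available. Lean on these libraries where they do the work, as an engineer would, in place of code of your own. Each camera call takes 0.05 s, during which the arm holds its last target. There are 200 camera calls.

### The job

The dry box (white, with the blue-framed clear lid) has to be vented, and its puff of air must not reach the slides: first lower the lid of the red slide box fully shut without slamming it. Then pull the lid of the dry box, which has a black bar handle, free of its sticky seal without throwing it open, and hold it slightly open, with a gap of about 2 cm at the front edge. Finish while still holding the lid there; leave the jar, the brown bottle and the cup that stand just behind the boxes alone.

Things in the scene. Friction and masses are not known exactly. Their poses are not given: they have to be found in the camera images.
- drybox: Dry box fixed to the desk: white open body 150 mm deep (x) by 170 mm wide (y) by 62 mm high, origin at the centre of its underside, x axis from the front (handle side) to the hinge side, y along its width, z up. Its lid (13 mm thick, blue frame with a clear pane) lies on top, so the closed lid's top is at z = 75 mm. The boxes may trade places.
- dry_handle (a point): Centre of the dry box's handle: a round black bar 14 mm thick, running along the box's y, 70 mm free between two posts 12 mm thick, its axis 31 mm above the lid's top (106 mm above the desk when closed), 57 mm in front of the box's centre and 134 mm in front of the hinge axis. Its frame turns with the lid.
- dry_hinge (a point): Centre of the dry box lid's hinge axis, at the rear rim, 77 mm behind the box's centre and 62 mm above the desk; y axis is the hinge axis.
- drybox_lid (a joint): Opening angle of the dry box lid, rad: 0 closed and sealed, grows as the front edge rises. The lid's front edge is 152 mm from the hinge axis, so 0.13 rad is a gap of 20 mm. The sealing lip resists with a peak of about 15 N at the handle, then lets go within the first 6 mm; after that the lid's weight and the drag of the lip leave 3 to 7 N at the handle. Let go from a gap of up to 35 mm, it falls shut.
- slides_lid (a joint): Opening angle of the slide box lid, rad: 0 shut, grows as the front edge rises. It starts part open and stays where it is left (stiff hinge, about 0.2 N m with its weight; 1 to 3 N at the front edge).
- slides_hinge (a point): Centre of the hinge axis of the red slide box (102 mm deep, 150 mm wide, 32 mm high when shut, fixed to the desk), 49 mm behind the centre of the box and 21 mm above the desk; x axis from the front to the hinge side, y along the hinge, z up.
- slides_edge (a point): Middle of the front edge of the slide box lid, on its outer (upper) face, 97 mm from the hinge along the lid and 11 mm above the hinge axis when shut (32 mm above the desk); turns with the lid. Lid shell 11 mm deep, outer face 96 mm by 150 mm.
- jar: Bystander: staining jar with black lid, 59 mm across, 102 mm high; origin at the centre of its underside.
- amber: Bystander: brown reagent bottle with black cap, 52 mm across, 112 mm high; origin at the centre of its underside.
- cup: Bystander: small white cup, 40 mm across, 50 mm high; origin at the centre of its underside.
Things that resemble listed ones, but are neither listed nor needed, are in the scene too. Leave any pink or yellow look-alike of the part that bears slides_lid alone.

How it is judged:
On the way, in this order (a step that is already met when the one before it is completed fails the run):
1. the slide box lid is shut while the dry box is still sealed (value of joint slides_lid below 0.06 rad and value of joint drybox_lid below 0.03 rad), for 0.2 s.
2. the dry box lid is free of its seal and held slightly open (value of joint drybox_lid between 0.08 and 0.24 rad and contact force between drybox and the fingers above 0.3 N and value of joint slides_lid below 0.06 rad), for 0.3 s.
At the end, for the whole second after the job is handed in: The slide box lid is shut (under 0.06 rad); the dry box lid is held still by the fingers at 0.08 to 0.24 rad (12 to 36 mm gap at the front edge); jar, brown bottle and cup stand within 30 mm of where they were (all of step 2 and velocity of joint drybox_lid between -0.1 and 0.1 rad/s and distance of each of jar, amber, cup from where it was at the start of the episode below 0.03 m and angle between each of jar, amber, cup's own z axis and vertical below 0.35 rad); the arm keeps its last pose, push and grip.
It fails at once if the slide box lid is slammed (faster than 4 rad/s) (velocity of joint slides_lid below -4 rad/s).
It fails at once if the dry box is opened while the slide box is open (value of joint drybox_lid above 0.04 rad and value of joint slides_lid above 0.1 rad).
It fails at once if the dry box lid is thrown open (past 0.4 rad) (value of joint drybox_lid above 0.4 rad).
It fails at once if a bystander is knocked over or pushed away (not ((distance of jar from where it was at the start of the episode below 0.03 m and angle between jar's own z axis and vertical below 0.35 rad) and (distance of amber from where it was at the start of the episode below 0.03 m and angle between amber's own z axis and vertical below 0.35 rad) and (distance of cup from where it was at the start of the episode below 0.03 m and angle between cup's own z axis and vertical below 0.35 rad))).
It also fails if it takes over 45 s, if anything falls off the work surface, if the arm or the gripper's body presses on something with over 40 N, if the wrist force passes 120 N, or if a joint passes its speed limit or range.

## Working session

There is one attempt and no reset: what is moved stays moved. The work goes in short steps, Python scripts to look and compute and a shell command to move; the robot and the scene stay as the last step left them, time stands still between calls to the robot, and variables do not carry over. Pictures are saved under pics/ and viewed, about 8 in all and at most 12, crops included, and the job is handed in when it is done.

```bash
mkdir -p pics; ls
python3 - <<'E'
from bench import ctrl
import cv2,numpy as np
s=ctrl.get_state();print(s)
for n in("scene","top"):
    im=ctrl.get_image(n);cv2.imwrite(f"pics/{n}0.png",im[:,:,::-1]);p=ctrl.camera_params(n);print(n,p)
E
```

```text
pics
{'time': 0.0, 'joint_positions': array([ 1.29508667,  0.32180006, -0.07007592,  1.45169316,  0.0225909 ,
        1.37078249, -0.05684347]), 'qd': array([-0.00064859,  0.00084623, -0.00102961,  0.00050006,  0.00091594,
       -0.00120781, -0.00149471]), 'joint_torque': array([ 2.54033494e-04, -4.91289926e+01, -4.03766893e-01, -3.12532067e+01,
       -6.41038315e-02,  4.36805247e-02,  1.26536056e-04]), 'position': array([ 0.18554093, -0.62237459,  0.22146721]), 'tool_rot': array([-3.10680878e+00, -4.53491909e-01,  5.73526445e-04]), 'ft_force': array([-1.15545857e+00, -3.57156007e-01,  1.05059976e-03]), 'torque': array([-0.02047894,  0.00360739,  0.01146766]), 'grip_width': 0.998325427291822}
scene {'K': array([[442.93124285,   0.        , 281.49319632],
       [  0.        , 442.93124285, 211.94276907],
       [  0.        ,   0.        ,   1.        ]]), 'k1': -0.012003132957009423, 'pose': array([[-0.77411368, -0.26652487,  0.57420598, -0.09905611],
       [-0.63303895,  0.33037378, -0.70008203,  0.70572244],
       [-0.00311333, -0.90543783, -0.42446749,  0.64395965],
       [ 0.        ,  0.        ,  0.        ,  1.        ]])}
top {'K': array([[410.93702751,   0.        , 286.84858344],
       [  0.        , 410.93702751, 205.15676327],
       [  0.        ,   0.        ,   1.        ]]), 'k1': -0.07535898928228933, 'pose': array([[ 7.38765645e-03, -9.96604457e-01,  8.20059680e-02,
         5.14286112e-01],
       [-9.99971199e-01, -7.50537367e-03, -1.12729816e-03,
        -1.85005055e-01],
       [ 1.73895580e-03, -8.19952780e-02, -9.96631201e-01,
         1.48009364e+00],
       [ 0.00000000e+00,  0.00000000e+00,  0.00000000e+00,
         1.00000000e+00]])}
```

View pics/scene0.png

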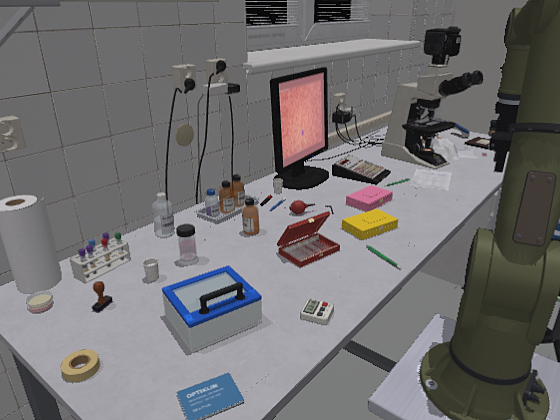

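View pics/top0.png

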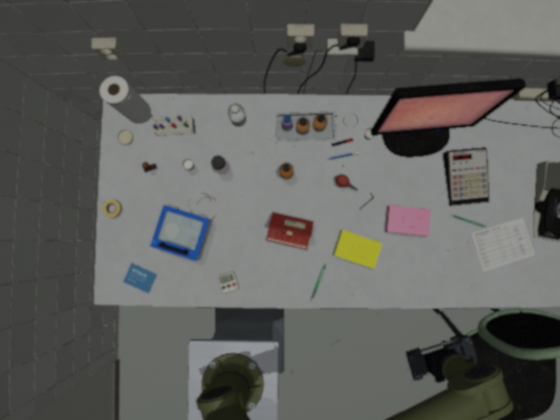

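```bash
cat > h.py <<'E'
from bench import ctrl
import cv2,numpy as np
from scipy.spatial.transform import Rotation as R
def dirs(p,px):
    K=p["K"];d=np.array([[K[0,0],0,K[0,2]],[0,K[1,1],K[1,2]],[0,0,1]])
    u=cv2.undistortPoints(np.array(px,float).reshape(-1,1,2),d,np.array([p["k1"],0,0,0,0.]))[:,0]
    return np.c_[u,np.ones(len(u))]@p["pose"][:3,:3].T
def plane(p,px,z):
    d=dirs(p,px);c=p["pose"][:3,3];return c+d*((z-c[2])/d[:,2])[:,None]
def proj(p,X):
    T=np.linalg.inv(p["pose"]);rv=cv2.Rodrigues(T[:3,:3])[0]
    return cv2.projectPoints(np.array(X,float).reshape(-1,1,3),rv,T[:3,3],p["K"],np.array([p["k1"],0,0,0,0.]))[0][:,0]
def hsv(im): return cv2.cvtColor(im,cv2.COLOR_RGB2HSV)
def blob(m,near=None):
    n,l,s,c=cv2.connectedComponentsWithStats(m.astype(np.uint8));k=1+np.argmax(s[1:,4]);return l==k
def tri(p1,a,p2,b):
    d1=dirs(p1,[a])[0];d2=dirs(p2,[b])[0];c1=p1["pose"][:3,3];c2=p2["pose"][:3,3]
    t=np.linalg.lstsq(np.c_[d1,-d2],c2-c1,rcond=None)[0];x,y=c1+t[0]*d1,c2+t[1]*d2
    return (x+y)/2,np.linalg.norm(x-y)
E
python3 - <<'E'
from h import *
for n in("top","scene"):
    im=cv2.imread(f"pics/{n}0.png")[:,:,::-1].copy();H=hsv(im);p=ctrl.camera_params(n)
    h,s,v=[H[...,i].astype(int) for i in range(3)]
    b=blob((h>108)&(h<125)&(s>170)&(v>80))
    ys,xs=np.nonzero(b);P=plane(p,np.c_[xs,ys],.075)[:,:2].astype(np.float32)
    print(n,"blue",b.sum(),cv2.minAreaRect(P*1000))
    for nm,m in(("red",((h<6)|(h>174))&(s>150)&(v>40)),):
        if n=="scene": m[:, :270]=0;m[:205]=0
        else: m[:200]=0
        r=blob(m);ys,xs=np.nonzero(r);print("red",r.sum(),xs.min(),xs.max(),ys.min(),ys.max())
        P=plane(p,np.c_[xs,ys],.0)[:,:2].astype(np.float32);print(cv2.minAreaRect(P*1000))
s=cv2.imread("pics/scene0.png");a=cv2.resize(s[200:275,265:350],(780,688),interpolation=cv2.INTER_CUBIC)
t=cv2.imread("pics/top0.png")
a=cv2.resize(s[205:275,265:350],None,fx=4.7,fy=4.7,interpolation=cv2.INTER_CUBIC)
b=cv2.resize(t[200:260,255:325],None,fx=5,fy=5,interpolation=cv2.INTER_CUBIC)
c=np.zeros((600,800,3),np.uint8);c[:a.shape[0],:a.shape[1]]=a;c[:b.shape[0],450:450+b.shape[1]]=b
d=cv2.resize(s[262:350,155:268],None,fx=3,fy=3);c[332:332+d.shape[0],:d.shape[1]]=d[:268]
d=cv2.resize(t[200:265,145:215],None,fx=4,fy=4);c[332:332+d.shape[0],450:450+d.shape[1]]=d
cv2.imwrite("pics/crop1.png",c)
E
```

```text
top blue 181 ((528.5686645507812, 185.22891235351562), (155.4954376220703, 130.32275390625), 73.18379974365234)
red 643 269 310 214 244
((549.935791015625, -197.3216552734375), (145.90185546875, 83.80517578125), 77.16839599609375)
scene blue 1577 ((526.4817504882812, 186.55674743652344), (169.18728637695312, 156.9547882080078), 73.1731185913086)
red 515 277 329 212 245
((640.744140625, -313.7479248046875), (274.67877197265625, 84.00328826904297), 77.59959411621094)
```

View pics/crop1.png

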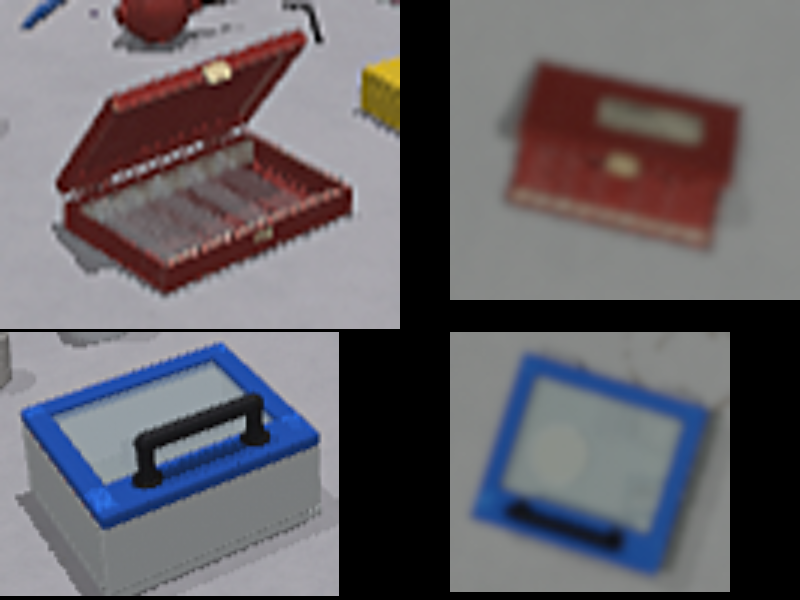

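Run:
```python
from h import *
S,T=ctrl.camera_params("scene"),ctrl.camera_params("top")
sc=lambda x,y:(265+x/4.7,205+y/4.7); tp=lambda x,y:(255+(x-450)/5,200+y/5)
print("clasp",tri(S,sc(217,72),T,tp(622,165)))
A=plane(S,[sc(165,293),sc(350,212)],0);print("front bottom",A,np.linalg.norm(A[0]-A[1]),A.mean(0))
d=A[0]-A[1];print(np.degrees(np.arctan2(d[1],d[0])))
print("top clasp base", plane(S,[sc(263,234)],.018))
print("top front", plane(T,[tp(505,200),tp(710,245)],.02))
# bystanders bottoms
print(plane(S,[(187,262),(250,233),(151,280)],0))
```

```text
clasp (array([ 0.5342602 , -0.19575489,  0.10303149]), np.float64(0.00011252126145750349))
front bottom [[ 0.50953889 -0.11482598  0.        ]
 [ 0.47700073 -0.26037391  0.        ]] 0.1491406411613899 [ 0.49326981 -0.18759995  0.        ]
77.39836857927216
top clasp base [[ 0.48669323 -0.17947744  0.018     ]]
top front [[ 0.510019   -0.11371376  0.02      ]
 [ 0.47932586 -0.25910071  0.02      ]]
[[ 0.76900968  0.06008238  0.        ]
 [ 0.7506267  -0.17535328  0.        ]
 [ 0.7722464   0.17657698  0.        ]]
```

```bash
cat >> h.py <<'E'
def delta(pos,yaw):
    "yaw: world angle (deg) of tool y, tool down"
    s=ctrl.get_state();A=R.from_rotvec(s["tool_rot"]);a=np.radians(yaw)
    y=np.array([np.cos(a),np.sin(a),0]);z=np.array([0,0,-1.]);B=R.from_matrix(np.c_[np.cross(y,z),y,z])
    print("t",round(s["time"],2),"pos",s["position"].round(4),"F",s["ft_force"].round(1),"g",round(s["grip_width"],2))
    print("delta mm",(A.inv().apply(np.array(pos)-s["position"])*1000).round(1),"rot",(A.inv()*B).as_rotvec().round(3))
E
python3 -m creep '[[[0,46,-30,0,0,0,0],[0,92,-60,0,0,0,0],[0,138,-90,0,0,0,0],[0,180,-117,0,0,0,0],[0,222,-144,0,0,0,0]]]' 20
python3 -c "
from h import *
delta([.547,-.1996,.2],-14)"
```

```text
time: 0.6
position: [0.3486, -0.4307, 0.2222]
tool_rot: [-3.109, -0.453, 0.001]
ft_force: [0.4, 0.3, 0.0]
grip_width: 0.633
t 0.6 pos [ 0.3486 -0.4307  0.2222] F [0.4 0.3 0. ] g 0.63
delta mm [ 256.1 -164.8   22.2] rot [-0.     0.    -1.037]
```

```bash
python3 -m creep '[[[0,40,-26,0,0,0,-0.14],[0,80,-52,0,0,0,-0.28],[0,120,-78,0,0,0,-0.42],[0,160,-104,0,0,0,-0.56],[0,200,-130,10,0,0,-0.7]]]' 
python3 -c "
from h import *
delta([.547,-.1996,.2],-14)"
```

```text
time: 1.1
position: [0.5039, -0.2496, 0.2136]
tool_rot: [2.758, 1.498, 0.002]
ft_force: [0.2, -0.5, 0.0]
grip_width: 0.17
t 1.1 pos [ 0.5039 -0.2496  0.2136] F [ 0.2 -0.5  0. ] g 0.17
delta mm [65.4  8.9 13.6] rot [ 0.003  0.001 -0.331]
```

```bash
python3 -m creep '[[[0,29,4,6,0,0,-0.14],[0,58,8,12,0,0,-0.28],[0,58,8,12,0,0,-0.3],[0,58,8,12,0,0,-0.3]]]'
python3 - <<'E'
from h import *
delta([.547,-.1996,.15],-14)
a=ctrl.get_image("scene");p=ctrl.camera_params("wrist");b=ctrl.get_image("wrist")
cv2.imwrite("pics/s2.png",np.hstack([cv2.resize(a[150:290,180:380],(400,280)),cv2.resize(b,(400,300))[:280]])[:,:,::-1])
E
```

```text
time: 1.5
position: [0.5406, -0.2063, 0.1999]
tool_rot: [-2.509, -1.889, 0.001]
ft_force: [0.3, -1.5, -0.2]
grip_width: 0.001
t 1.5 pos [ 0.5406 -0.2063  0.1999] F [ 0.3 -1.5 -0.2] g 0.0
delta mm [ 8.2  4.4 49.9] rot [-0.001  0.    -0.036]
```

View pics/s2.png

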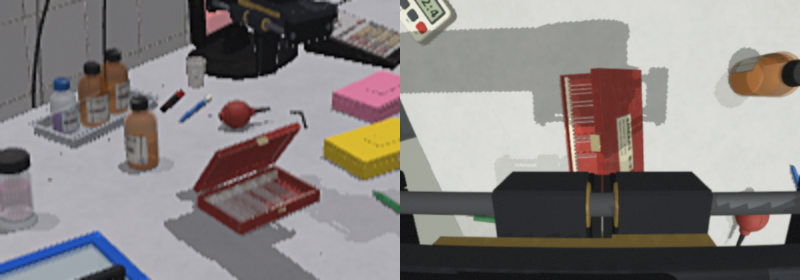

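```bash
python3 -m creep '[[[0,8,4,25,0,0,-0.03],[0,8,4,50,0,0,-0.03],[0,8,4,75,0,0,-0.03],[0,8,4,88,0,0,-0.03],[0,8,4,90,0,0,-0.03]]]' 
python3 -m creep '[[[0,0,0,7,0,0,0],[0,0,0,14,0,0,0],[0,0,-1,21,0,0,0],[0,0,-2,28,0,0,0],[0,0,-3,35,0,0,0]]]' 
python3 -c "
from h import *
delta([.547-.015,-.1996+.0033,.032],-14)"
```

```text
time: 2.1
position: [0.5452, -0.2012, 0.109]
tool_rot: [-2.483, -1.921, 0.003]
ft_force: [-0.2, 0.1, -0.2]
grip_width: 0.005
time: 2.6
position: [0.5319, -0.1985, 0.079]
tool_rot: [-2.47, -1.912, 0.033]
ft_force: [-37.9, 8.2, 33.3]
grip_width: 0.315
t 2.6 pos [ 0.5319 -0.1985  0.079 ] F [-37.9   8.2  33.3] g 0.31
delta mm [ 2.5  0.8 47. ] rot [-0.027  0.006 -0.009]
```

```bash
python3 -m creep '[[[0,0,2,-15,0,0,0],[0,0,3,-30,0,0,0],[0,0,3,-50,0,0,0],[0,0,3,-70,0,0,0]]]'
python3 - <<'E'
from h import *
delta([.547,-.1996,.15],-14)
a=ctrl.get_image("scene");p=ctrl.camera_params("wrist");b=ctrl.get_image("wrist")
cv2.imwrite("pics/s3w.png",b[:,:,::-1]);cv2.imwrite("pics/s3s.png",a[:,:,::-1])
cv2.imwrite("pics/s3.png",np.hstack([cv2.resize(a[170:290,220:380],(400,300)),cv2.resize(b,(400,300))])[:,:,::-1])
E
```

```text
time: 3.0
position: [0.5479, -0.2008, 0.1479]
tool_rot: [2.481, 1.923, 0.002]
ft_force: [1.3, 0.3, 0.2]
grip_width: 0.015
t 3.0 pos [ 0.5479 -0.2008  0.1479] F [1.3 0.3 0.2] g 0.01
delta mm [ 0.9 -1.1 -2.1] rot [ 0.003  0.001 -0.007]
```

View pics/s3.png

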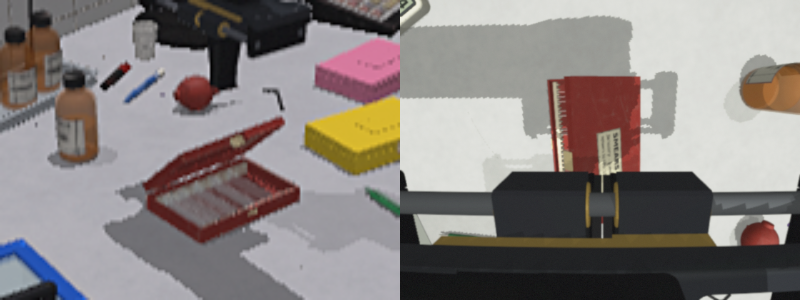

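```bash
python3 -m creep '[[[0,0,-12,20,0,0,0],[0,0,-12,40,0,0,0],[0,0,-12,60,0,0,0],[0,0,-12,66,0,0,0],[0,0,-12,72,0,0,0]]]' 
python3 -m creep '[[[0,0,0,5,0,0,0],[0,0,0,10,0,0,0],[0,0,0,15,0,0,0],[0,0,0,20,0,0,0]]]'
```

```text
time: 3.6
position: [0.5358, -0.1974, 0.0737]
tool_rot: [2.482, 1.925, 0.001]
ft_force: [0.4, -0.1, 2.7]
grip_width: 0.004
time: 4.0
position: [0.5354, -0.1973, 0.0535]
tool_rot: [2.482, 1.926, 0.0]
ft_force: [-0.6, 1.0, 2.7]
grip_width: 0.005
```

Pushing with 2.7 N, as expected. On down to 32 mm.

```bash
python3 -m creep '[[[0,0,0,5,0,0,0],[0,0,0,10,0,0,0],[0,0,0,15,0,0,0],[0,0,0,19,0,0,0],[0,0,0,21,0,0,0]]]'; python3 -m creep '[[[0,0,0,1,0,0,0],[0,0,0,2,0,0,0],[0,0,0,2,0,0,0]]]'
```

```text
time: 4.5
position: [0.5345, -0.197, 0.0319]
tool_rot: [-2.481, -1.925, 0.002]
ft_force: [-5.6, 1.2, 14.2]
grip_width: 0.006
time: 4.8
position: [0.5346, -0.197, 0.0319]
tool_rot: [-2.481, -1.925, 0.003]
ft_force: [-7.2, 1.3, 13.6]
grip_width: 0.006
```

```bash
python3 -m creep '[[[0,0,0,-30,0,0,0],[0,0,0,-75,0,0,0],[1,0,0,-120,0,0,0],[1,0,0,-160,0,0,0],[1,0,0,-170,0,0,0]]]' 
python3 -c "
from h import *
delta([.474,.2015,.2],-16.8)"
```

```text
time: 5.3
position: [0.5383, -0.1979, 0.2058]
tool_rot: [2.475, 1.921, 0.007]
ft_force: [1.1, 0.6, -0.1]
grip_width: 0.197
t 5.3 pos [ 0.5383 -0.1979  0.2058] F [ 1.1  0.6 -0.1] g 0.2
delta mm [ 370.9 -161.5    3.7] rot [0.009 0.001 0.042]
```

```bash
python3 -m creep '[[[1,40,-17,0,0,0,0.01],[1,80,-35,0,0,0,0.02],[1,120,-52,0,0,0,0.04],[1,160,-70,0,0,0,0.04],[1,200,-87,0,0,0,0.04]]]' 
python3 -m creep '[[[1,40,-17,0,0,0,0],[1,80,-35,0,0,0,0],[1,120,-52,0,0,0,0],[1,160,-70,0,0,0,0],[1,160,-70,0,0,0,0]]]'
python3 - <<'E'
from h import *
delta([.474,.2015,.2],-16.8)
p=ctrl.camera_params("wrist");b=ctrl.get_image("wrist");a=ctrl.get_image("scene")
np.save("pw.npy",p,allow_pickle=True)
cv2.imwrite("pics/w4.png",b[:,:,::-1]);cv2.imwrite("pics/s4.png",a[:,:,::-1])
q=proj(p,[[.474,.2015,.106]]);print(q,p["pose"][:3,3])
cv2.imwrite("pics/c4.png",np.hstack([b[:,:,::-1],np.vstack([cv2.resize(a[190:290,180:340],(240,150)),np.zeros((270,240,3),np.uint8)])[:,:,::-1]]))
E
```

```text
time: 5.8
position: [0.5, 0.0197, 0.1997]
tool_rot: [2.52, 1.876, -0.0]
ft_force: [0.9, 0.0, 0.6]
grip_width: 0.651
time: 6.3
position: [0.4771, 0.1991, 0.2003]
tool_rot: [-2.507, -1.888, -0.003]
ft_force: [-0.4, -0.4, 0.8]
grip_width: 0.99
t 6.3 pos [0.4771 0.1991 0.2003] F [-0.4 -0.4  0.8] g 0.99
delta mm [ 1.4 -3.6  0.3] rot [-0.002 -0.004  0.013]
[[278.19977805 212.42159634]] [0.49593821 0.26381591 0.36228631]
```

View pics/c4.png

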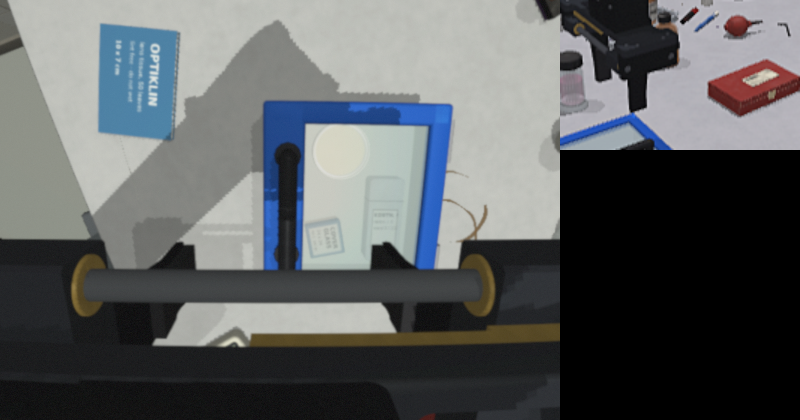

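Run:
```python
from h import *
p=np.load("pw.npy",allow_pickle=True).item()
P=plane(p,[(288,152),(287,255)],.106);print(P,P.mean(0),np.linalg.norm(P[0]-P[1]))
d=P[0]-P[1];yaw=np.degrees(np.arctan2(d[1],d[0]))-90;print(yaw)
m=P.mean(0);delta([m[0],m[1],.087],yaw)
C=plane(p,[(265,101),(452,104)],.075);print(C,np.linalg.norm(C[0]-C[1]))
```

```text
[[0.49321579 0.24246498 0.106     ]
 [0.47105672 0.16711953 0.106     ]] [0.48213626 0.20479225 0.106     ] 0.07853636473496363
-16.388590412962984
t 6.4 pos [0.4789 0.1925 0.1997] F [ 0.1 -1.1  0.2] g 1.0
delta mm [ 12.7  -0.3 112.7] rot [-0.001  0.    -0.002]
[[0.48646312 0.28283779 0.075     ]
 [0.62798483 0.24104086 0.075     ]] 0.14756482857499642
```

```bash
python3 -m creep '[[[1,11,-1,25,0,0,0],[1,11,-1,55,0,0,0],[1,11,-1,85,0,0,0],[1,11,-1,105,0,0,0],[1,11,-1,112,0,0,0]]]' 
python3 -m creep '[[[0.5,0,0,0,0,0,0],[0.4,0,0,0,0,0,0],[0.3,0,0,0,0,0,0],[0.28,0,0,0,0,0,0],[0.28,0,0,0,0,0,0]]]' 10
python3 - <<'E'
from h import *
delta([.48,.203,.087],-16.5)
b=ctrl.get_image("wrist");cv2.imwrite("pics/w5.png",b[:,:,::-1])
E
```

```text
time: 6.9
position: [0.4805, 0.1996, 0.0856]
tool_rot: [-2.522, -1.872, 0.007]
ft_force: [0.4, -0.4, -0.3]
grip_width: 0.999
time: 7.4
position: [0.4822, 0.2024, 0.0892]
tool_rot: [2.519, 1.875, 0.002]
ft_force: [0.1, 0.4, 0.7]
grip_width: 0.635
t 7.4 pos [0.4822 0.2024 0.0892] F [0.1 0.4 0.7] g 0.64
delta mm [-0.1 -2.2  2.2] rot [ 0.001 -0.    -0.003]
```

View pics/w5.png

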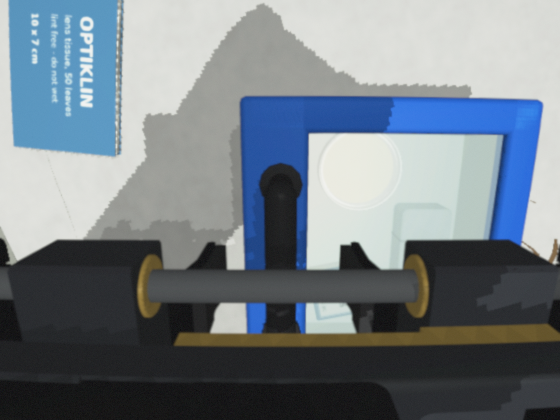

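```bash
python3 -m creep '[[[0,0,0,1,0,0,0],[0,0,0,1,0,0,0],[0,0,0,1,0,0,0],[0,0,0,1,0,0,0],[0,0,0,1,0,0,0]]]' 40
python3 -m creep '[[[0,0,0,0,0,0,0],[0,0,0,0,0,0,0],[0,0,0,0,0,0,0]]]'
```

```text
time: 7.95
position: [0.4812, 0.2024, 0.0874]
tool_rot: [-2.519, -1.876, 0.002]
ft_force: [-1.2, 0.6, 1.5]
grip_width: 0.143
time: 8.25
position: [0.4812, 0.2025, 0.0874]
tool_rot: [-2.519, -1.876, 0.001]
ft_force: [-2.8, 0.3, 1.5]
grip_width: 0.148
```

```bash
python3 -m creep '[[[0,0,0.4,-2,0.015,0,0],[0,0,0.8,-4,0.03,0,0],[0,0,1.2,-6,0.045,0,0]]]'
python3 -m creep '[[[0,0,0.4,-2,0.015,0,0],[0,0,0.9,-4,0.03,0,0],[0,0,1.4,-6,0.045,0,0]]]'
```

```text
time: 8.55
position: [0.4821, 0.2022, 0.0927]
tool_rot: [-2.488, -1.853, 0.045]
ft_force: [0.6, 2.4, -7.6]
grip_width: 0.149
time: 8.85
position: [0.4841, 0.2016, 0.0999]
tool_rot: [-2.46, -1.831, 0.085]
ft_force: [-3.1, 2.7, -5.7]
grip_width: 0.149
```

```bash
python3 -m creep '[[[0,0,0.4,-2,0.015,0,0],[0,0,0.8,-4,0.03,0,0],[0,0,1.2,-7,0.05,0,0],[0,0,1.2,-7,0.05,0,0],[0,0,1.2,-7,0.05,0,0]]]'
python3 -m creep '[[[0,0,0,0,0,0,0],[0,0,0,0,0,0,0],[0,0,0,0,0,0,0],[0,0,0,0,0,0,0],[0,0,0,0,0,0,0]]]'
python3 - <<'E'
from h import *
print(ctrl.get_state()["qd"].round(3))
a=ctrl.get_image("scene");cv2.imwrite("pics/s6.png",cv2.resize(a[170:360,120:370],(790,600))[:,:,::-1])
E
```

```text
time: 9.35
position: [0.4862, 0.201, 0.1067]
tool_rot: [-2.427, -1.807, 0.128]
ft_force: [-4.2, 1.5, -3.5]
grip_width: 0.147
time: 9.85
position: [0.4862, 0.201, 0.1065]
tool_rot: [-2.428, -1.808, 0.127]
ft_force: [-3.3, 1.5, -0.6]
grip_width: 0.144
[ 0.001 -0.    -0.     0.002 -0.001 -0.    -0.   ]
```

View pics/s6.png

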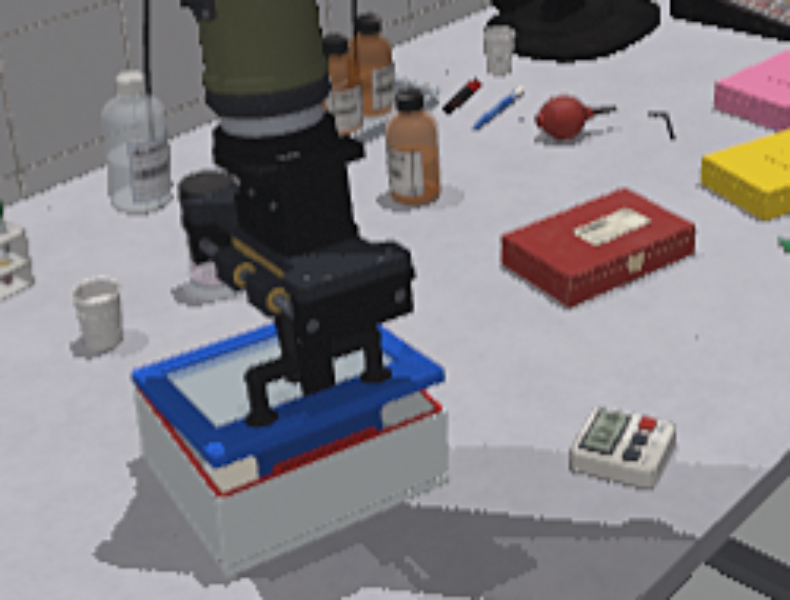

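```bash
python3 -m creep '[[[0,0,0,0,0,0,0],[0,0,0,0,0,0,0],[0,0,0,0,0,0,0],[0,0,0,0,0,0,0],[0,0,0,0,0,0,0]]]'
python3 -m creep '[[[0,0,0,0,0,0,0],[0,0,0,0,0,0,0],[0,0,0,0,0,0,0],[0,0,0,0,0,0,0],[0,0,0,0,0,0,0]]]'
python3 - <<'E'
from h import *
a=ctrl.get_image("scene");b=cv2.resize(a[170:360,120:370],(790,600))[:,:,::-1];c=cv2.imread("pics/s6.png")
print(np.abs(b.astype(int)-c)[320:500].max(), np.abs(b.astype(int)-c)[320:500].mean())
S=ctrl.camera_params("scene")
px=lambda x,y:(120+x*250/790,170+y*190/600)
# front-left lid bottom corner vs body rim: box frame from wrist handle/corner
x=np.array([.958,-.287,0]);y=np.array([.287,.958,0]);h=np.array([.4812,.2025,0])
for th in(0,.08,.144,.24):
    X=h+.134*x+[0,0,.062]+.085*y;e=X+.152*(-x*np.cos(th)+np.array([0,0,np.sin(th)]))+13e-3*(x*np.sin(th)+np.array([0,0,np.cos(th)]))
    q=proj(S,[e])[0];print(th,((q-[120,170])*[790/250,600/190]).round(0))
E
```

```text
time: 10.4
position: [0.4861, 0.201, 0.1064]
tool_rot: [-2.428, -1.807, 0.127]
ft_force: [-4.3, 1.8, -1.6]
grip_width: 0.145
time: 10.9
position: [0.4861, 0.201, 0.1064]
tool_rot: [-2.428, -1.807, 0.127]
ft_force: [-4.5, 1.6, -1.6]
grip_width: 0.149
79 0.5374941397093296
0 [206. 487.]
0.08 [204. 470.]
0.144 [201. 456.]
0.24 [196. 434.]
```

```bash
python3 -c "
from bench import ctrl
print(ctrl.close_job())"
```

```text
the job is handed in; nothing more can be done
None
```

I shut the red slide box first. I then gripped the dry box's bar handle at 40 N, eased the lid off its seal, and handed in while still holding it slightly open. No verdict was reported.

**Slide box:**
- **First push:** it went wrong when the lid's edge wedged between the closed fingertips, and the wrist read about 50 N. I couldn't tell from that how much was on the fingers and how much, if any, on the gripper's body. I backed off, which left the lid partly closed.
- **Second push:** pressing on the lid's face took about 3 N. The tip stopped at 32 mm, the height of the shut lid, and the picture shows the lid shut.

**Dry box:**
- **Lid angle:** the fingers rose about 19 mm, which puts the lid near 0.145 rad, a gap of about 22 mm. The front corner in the scene picture fits about 0.15 rad, though its pixel position was 14 columns off my prediction.
- **Hold:** the pose stayed constant over the last second and the grip was steady on the bar (opening about 0.145). The upward pull at the handle had eased from 8 N to about 1.6 N, less than the expected 3 to 7 N, but there was no sign of slip.

**Bystanders:** the cup and the brown bottle stand untouched in the last picture I viewed. The jar was half hidden behind the gripper, but nothing came near it. I did not measure their positions again. The clock stood at about 11 s of the 45 s allowed.

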